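# Load the glass pattern plate under the marking stand's sprung clips

## Task

Pick up the glass pattern plate from the stone slab by its wooden grip, lay it flat on the bed of the marking stand in front of the side guides, steel wedge bar towards the clips, and slide it in gently until both sprung clips have ridden up over the wedge bar and snapped down onto the glass behind it; then let go. The glass chips easily: never press, knock or ram it hard against the stand or its stop, and leave the other things on the bench where they are.

Things in the scene. Friction and masses are not known exactly. Their poses are not given: they have to be found in the camera images.
- plate: loose pattern plate, about 0.2 kg, 110 long (x) by 60 wide (y); origin: centre of its underside, z up. Clear pale glass 6 thick from x=-55 to 33. At its leading end (+x) a steel wedge bar, full width: upright back face at x=33, flat top 11 above the underside from x=33 to 39, then sloping down to 3 high at the front edge x=55
- plate_grip (a point): on the plate: middle of its upright dark wooden grip block, 32 long (plate x) by 14 thick (plate y), pinched across y. This point is at plate x=-30, y=0, 26 above the underside; the block reaches from 6 to 46 above it. Axes as the plate's
- stand: marking stand, fixed: grey block 230 (x) by 100 (y), its flat bed 30 above the origin (centre of underside). The plate slides in towards its +x. Two side guides, 5 high, run from x=20 to 70, 64 apart, a mouth flaring to about 78 at x=-12; nearer than that the bed is bare. Over 30 N in all between plate and stand (bed, guides, clips, stop) while sliding in, or 60 N when setting it down, chips it
- clip_zone (a point): on the stand's bed at x=45, where the clip noses are with the bridge mid-range. The dark steel bridge (14 high) carrying both clips and the stop is clamped up to 12 either way along x, unmeasured. The plate's front edge meets the clips about 1 past the noses; they reach the top at 16 past, snap at 22 to 26 past, and the hard stop is at 28.5 past. Sliding under the clips takes 3 to 10 N
- clip_left (a joint): angle (rad) of the sprung clip 18 to the stand's +y side: a leaf 12 wide hinged on the bridge, with a round steel nose (radius 4) 50 nearer the stand's -x than the hinge. 0: at rest, nose 4 above the bed; about 0.04: nose on the glass; about 0.14: nose on top of the wedge bar. 1 to 2 N at the nose
- clip_right (a joint): the same for the clip at the stand's -y side
- slab: dark stone slab, fixed, 260 (x) by 220 (y) by 30 high, on which the plate lies. Origin: centre of its underside
- jar: bystander on the slab: white plastic jar, 52 across, 46 high; origin at its underside
- slicker: bystander on the slab: dark wooden slicker block 45 by 75 by 28 high; origin at its underside
- spool: bystander: pink spool, 40 across, 60 high, standing; origin at its underside
- tin: bystander: bare metal tin, 60 across, 75 high; origin at its underside
- awl: bystander: awl with wooden handle, 160 long, lying; origin under it
- burnisher: bystander: turned wooden edge burnisher, 36 across, 90 high, standing; origin at its underside
Things that resemble listed ones, but are neither listed nor needed, are in the scene too. Leave any orange or red look-alike of the plate alone.

How it is judged:
By the outcome, as a careful person would: the job done as asked, in the order asked, and still so for the second after the job is handed in, with the robot touching nothing.
It also fails if it takes over 58 s, if anything falls off the work surface, if the arm or the gripper's body presses on something with over 40 N, if the wrist force passes 120 N, or if a joint passes its speed limit or range.

## Robot

A 6-joint arm with a two-finger parallel gripper is mounted at the origin on the work surface. World frame = base frame: x ahead of the robot, y to its left, z up, the work surface at z = 0. Lengths are in m, angles in rad, forces in N, time in s.
With the tool pointing down it reaches from about 0.2 to 0.875 m from the base axis. Payload 3.4 kg.
Tool frame: the origin (TCP) lies between the finger pads; the fingertips stand 22 mm ahead of it and the grasp point (between the pads) lies 3 mm ahead of it; z points along the fingers, y is the direction in which the jaws open and shut (so a half turn about z gives the same grasp; the last joint's range is limited). The gripper opens to 94 mm and grips with 3 to 60 N. Pads are 16 mm wide; open, the fingers measure 119 mm over their backs; the gripper's body (75 mm by 177 mm) begins 78 mm behind the grasp point.
Start: joints at [1.061, 0.276, 1.505, -0, 1.361, -0.121], TCP at [0.218, 0.532, 0.227] pointing down, gripper open.
Joint ranges: [-2.89, 2.89], [-0.75, 2.08], [0.22, 2.7], [-1.18, 4.32], [0.11, 2.71], [-2.7, 2.7]. Speed limits (rad/s): [2.57, 2.57, 3.14, 3.14, 3.14, 3.14].

## Interface

Orientations are given as a unit quaternion [w, x, y, z].
In Python, from bench import bot gives the robot as it stands.
- The arm moves only by the tool apply_moves, never from a script. Its argument "targets" is a list that holds one entry, the list of rows, each a list of 7 numbers: the shift along the tool's x, y, z in mm, then the turn, a rotation vector about the tool's x, y, z in degrees, then the finger opening in mm, from 0 to 94. A call has 1 to 20 rows; each row is the pose to reach, as a shift and turn from the pose commanded when the call began, along the tool's axes at that moment; what a row does not reach only later rows make up. A row lasts 1/10 s, in which the tool goes at most 50 mm and 8.59 degrees, less where a joint would pass 70% of its speed; a pose out of reach is approached as far as the arm can. A call with a gripper value outside its range is refused whole. The fingers move at their own pace and stop on an object; the grip force is fixed at half the most. Time passes only in rows, so rows that repeat a pose let the fingers close. It gives the time, the measured TCP pose, the force and the opening at its end, in the units of the state.
- bot.get_obs(): the state, without advancing time (a new reading comes with each control period).
- bot.snapshot(name): name is "side" or "top" or "wrist"; returns a dict with "frame" (400x640x3 uint8, blue, green, red), "intrinsics" (3x3 intrinsics, pixels), "distortion" ([k1, k2, p1, p2, k3] as OpenCV has them; the pictures are not rectified), "pose" (4x4, takes a point from camera to world coordinates). Camera axes: x right, y up, looking along -z (the intrinsics and any distortion apply to the point x, -y, -z); pixel columns grow to the right and rows downward; lengths in m; the calibration is good to about 2 mm. A picture is of the moment at which its call begins. There is no depth.
- bot.finish_job(): hands the job in, once; it reports no verdict.
The state is a dict: "time": time; "q": joint angles; "qvel": joint speeds; "joint_torque": joint torques, N m; "ee_pos": TCP position; "ee_rot": TCP orientation; "ft_force": force on the tool from outside, world axes, zero at the start; "torque": the same for the moment, N m; "grip_width": finger opening in m.
Only numpy, scipy, OpenCV 4.12 (cv2) and the standard library are available. Lean on these libraries where they do the work, as an engineer would, in place of code of your own. Each camera call takes 0.05 s, during which the arm holds its last target.

## Working session

There is one attempt and no reset: what is moved stays moved. The work goes in short steps, Python scripts to look and compute and a tool call to move; the robot and the scene stay as the last step left them, time stands still between calls to the robot, and variables do not carry over. Pictures are saved under pics/ and viewed, and the job is handed in when it is done.

Besides the shell and the picture viewer there is one more tool, called after "Call:" as a command line: name --argument value ..., lists and objects as JSON in quotes. apply_moves: Moves the arm, as the interface text tells. Its arguments: {"type":"object","properties":{"targets":{"type":"array"}},"required":["targets"]}

```bash
ls; mkdir -p pics
cat > h.py <<'E'
import sys; sys.path.insert(0,'.')
import numpy as np, cv2, pickle
from bench import bot
def snap(n,tag):
    s=bot.snapshot(n); cv2.imwrite(f'pics/{tag}.png',s['frame']); pickle.dump(s,open(f'pics/{tag}.pkl','wb')); return s
def load(tag): return pickle.load(open(f'pics/{tag}.pkl','rb'))
def onplane(s,px,z):
    px=np.array(px,float).reshape(-1,1,2)
    K=np.array(s['intrinsics'],float);D=np.array(s['distortion'],float);P=np.array(s['pose'],float)
    u=cv2.undistortPoints(px,K,D).reshape(-1,2)
    d=np.c_[u[:,0],-u[:,1],-np.ones(len(u))]@P[:3,:3].T
    o=P[:3,3]; t=(z-o[2])/d[:,2]
    return o+d*t[:,None]
def proj(s,X):
    P=np.array(s['pose'],float); c=(np.array(X,float).reshape(-1,3)-P[:3,3])@P[:3,:3]
    c=c*[1,-1,-1]
    return cv2.projectPoints(c,np.zeros(3),np.zeros(3),np.array(s['intrinsics'],float),np.array(s['distortion'],float))[0].reshape(-1,2)
E
python3 - <<'E'
from h import *
for n in ('top','side','wrist'):
    s=snap(n,n+'0'); print(n,s['pose'],s['intrinsics'],s['distortion'])
print(bot.get_obs())
E
```

```text
pics
top [[-2.43085320e-02  9.98404812e-01 -5.09600481e-02  4.35476111e-01]
 [-9.99704443e-01 -2.42947892e-02  8.89185728e-04  3.88353394e-02]
 [-3.50296319e-04  5.09666013e-02  9.98700297e-01  1.42071052e+00]
 [ 0.00000000e+00  0.00000000e+00  0.00000000e+00  1.00000000e+00]] [[420.15512923   0.         314.70503645]
 [  0.         420.15512923 198.58754024]
 [  0.           0.           1.        ]] [-0.03677403  0.          0.          0.          0.        ]
side [[ 0.71694755  0.48448329 -0.50126056  0.00644657]
 [-0.69706297  0.48845844 -0.52489196 -0.50051438]
 [-0.00945643  0.72573018  0.68791445  0.7979833 ]
 [ 0.          0.          0.          1.        ]] [[382.60916304   0.         318.35727961]
 [  0.         382.60916304 197.46130443]
 [  0.           0.           1.        ]] [-0.00450673  0.          0.          0.          0.        ]
wrist [[ 0.37975896 -0.89584361 -0.2307539   0.15064819]
 [ 0.92508355  0.36724533  0.09670209  0.55894907]
 [-0.00188666 -0.25019012  0.96819489  0.3841992 ]
 [ 0.          0.          0.          1.        ]] [[338.13305007   0.         317.87805235]
 [  0.         338.13305007 201.04250235]
 [  0.           0.           1.        ]] [-0.01716122  0.          0.          0.          0.        ]
{'time': 0.15, 'q': array([ 1.06098645e+00,  2.76427759e-01,  1.50580988e+00,  8.45202477e-06,
        1.36072473e+00, -1.21001944e-01]), 'qvel': array([-0.00108487, -0.00047573, -0.00271746,  0.00053298,  0.00046646,
        0.00234535]), 'joint_torque': array([ 1.75208723e-03, -4.04921436e+01, -2.37432879e+01,  7.01212697e-02,
        3.15563707e-02, -6.20795277e-05]), 'ee_pos': array([0.21778382, 0.5317354 , 0.2268289 ]), 'ee_rot': array([-2.16372758e-04,  1.93182585e-01,  9.81162586e-01, -6.49790957e-04]), 'ft_force': array([ 0.6081774 , -1.20763677, -0.05385178]), 'torque': array([ 0.02477047, -0.0062806 ,  0.05392755]), 'grip_width': 0.09415648968336846}
```

View pics/top0.png

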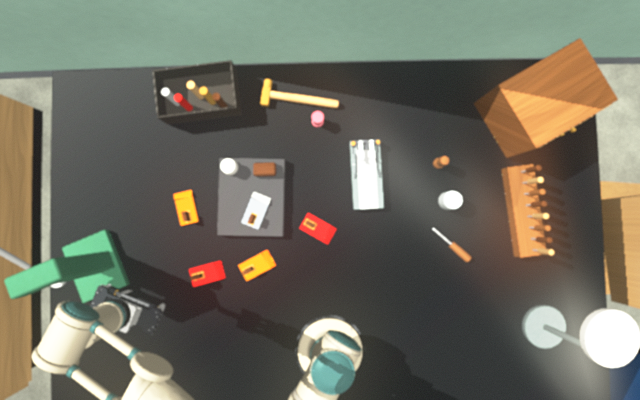

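View pics/side0.png

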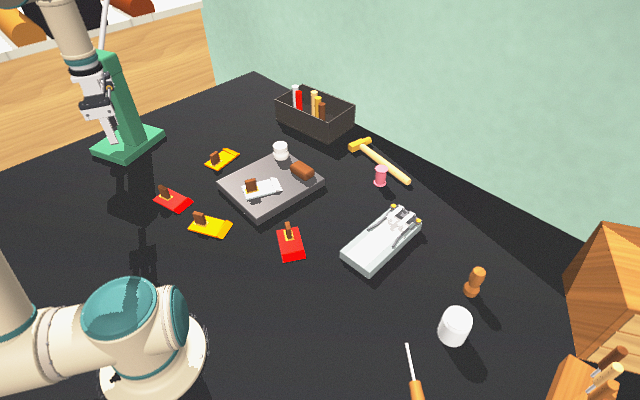

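View pics/wrist0.png

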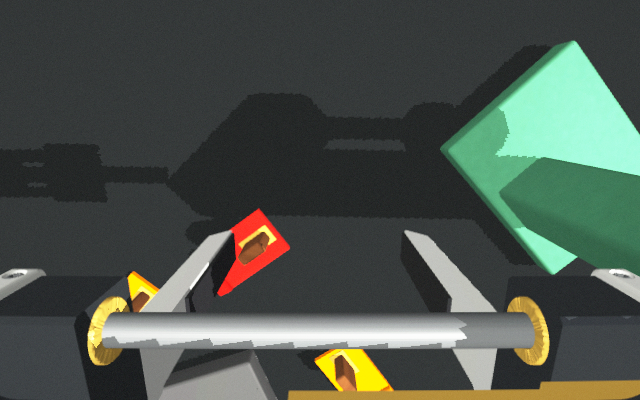

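The plate candidates in the top view are the pale one on the slab at (256,211), orange ones at (186,208) and (257,265), and red ones at (318,228) and (207,273). Only the pale glass one on the slab fits the description. I'll confirm it in an enlarged crop and look closely at the stand at (367,175).

Run:
```python
from h import *
t=load('top0')['frame']; s=load('side0')['frame']
a=cv2.resize(t[150:242,210:302],(400,400),interpolation=cv2.INTER_CUBIC)
b=cv2.resize(t[130:222,322:414],(400,400),interpolation=cv2.INTER_CUBIC)
cv2.imwrite('pics/c1.png',np.hstack([a,b]))
a=cv2.resize(s[135:225,210:330],(400,300),interpolation=cv2.INTER_CUBIC)
b=cv2.resize(s[195:285,330:450],(400,300),interpolation=cv2.INTER_CUBIC)
cv2.imwrite('pics/c2.png',np.hstack([a,b]))
```

```text
(no output)
```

View pics/c1.png

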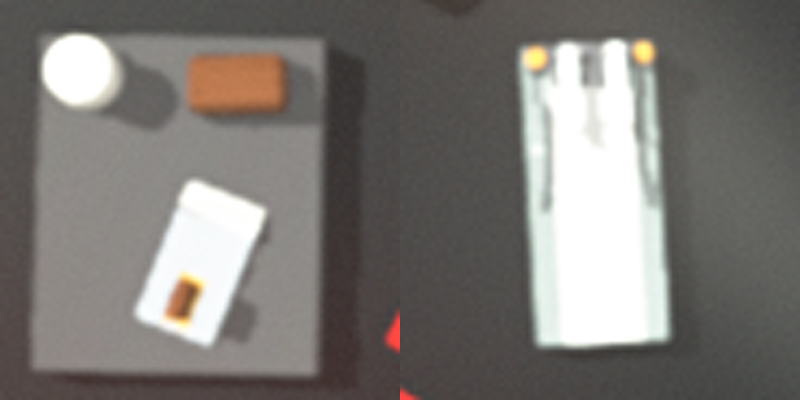

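View pics/c2.png

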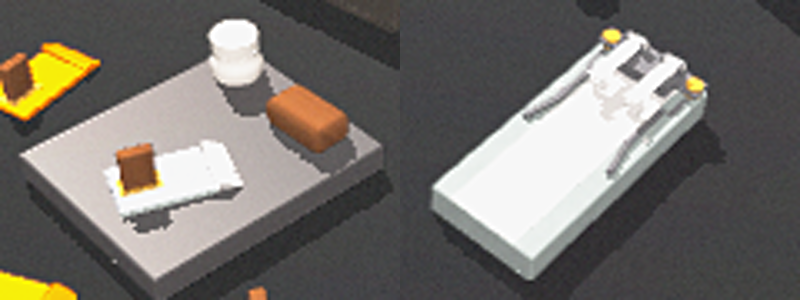

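The crops confirm it. The plate is pale glass on the slab, with the wooden grip at about (252,219) and the wedge bar at the far end, about (261,197). The stand's clips are at its far end (image top), about y=146. Next I'll get coarse poses.

Run:
```python
from h import *
s=load('top0')
def c1(x,y): return (210+x*.23-.5, 150+y*.23-.5)
def c2(x,y): return (322+(x-400)*.23-.5,130+y*.23-.5)
pl=[c1(190,180),c1(267,210),c1(212,347),c1(135,315)]
print('plate',onplane(s,pl,.036).round(4))
print('grip top',onplane(s,[c1(183,298)],.07).round(4))
st=[c2(518,44),c2(657,42),c2(670,342),c2(535,347)]
print('stand',onplane(s,st,.03).round(4))
# projection of grip in side
ss=load('side0'); print(proj(ss,onplane(s,[c1(183,298)],.07)))
# saturation mask for plate
f=s['frame'];g=cv2.cvtColor(f,cv2.COLOR_BGR2GRAY)
for nm,(x0,y0,x1,y1),th in (('plate',(235,180,280,236),170),('stand',(340,130,395,222),120)):
    m=np.zeros_like(g);m[y0:y1,x0:x1]=(g[y0:y1,x0:x1]>th)*255
    c=max(cv2.findContours(m,0,1)[0],key=cv2.contourArea); r=cv2.boxPoints(cv2.minAreaRect(c))
    p=onplane(s,r,.033 if nm=='plate' else .03); print(nm,r.round(1).tolist(),p.round(4).tolist(),p.mean(0), np.linalg.norm(np.diff(p,axis=0),axis=1))
```

```text
plate [[0.5365 0.2403 0.036 ]
 [0.5123 0.1821 0.036 ]
 [0.4095 0.2258 0.036 ]
 [0.435  0.2837 0.036 ]]
grip top [[0.4467 0.242  0.07  ]]
stand [[ 0.7009 -0.0806  0.03  ]
 [ 0.7    -0.1875  0.03  ]
 [ 0.4691 -0.1899  0.03  ]
 [ 0.4679 -0.0868  0.03  ]]
[[251.22215978 181.04964814]]
plate [[239.60000610351562, 222.60000610351562], [252.60000610351562, 190.0], [271.20001220703125, 197.5], [258.20001220703125, 230.10000610351562]] [[0.4329, 0.2876, 0.033], [0.5397, 0.2427, 0.033], [0.5134, 0.1814, 0.033], [0.4069, 0.2265, 0.033]] [0.47322447 0.23454763 0.033     ] [0.11584715 0.06664661 0.11569041]
stand [[348.3999938964844, 139.60000610351562], [380.0, 137.8000030517578], [384.0, 208.3000030517578], [352.5, 210.10000610351562]] [[0.701, -0.0799, 0.03], [0.7046, -0.1857, 0.03], [0.4688, -0.1913, 0.03], [0.4654, -0.0864, 0.03]] [ 0.58494415 -0.13583376  0.03      ] [0.10590839 0.23591152 0.10493264]
```

```bash
cat >> h.py <<'E'
from scipy.spatial.transform import Rotation as R
def cur():
    o=bot.get_obs(); q=o['ee_rot']; return np.array(o['ee_pos']),R.from_quat([q[1],q[2],q[3],q[0]])
def goal_rot(ydeg):  # tool down, tool y at heading ydeg in world
    a=np.radians(ydeg); y=np.array([np.cos(a),np.sin(a),0]); z=np.array([0,0,-1.]); x=np.cross(y,z)
    return R.from_matrix(np.c_[x,y,z])
def move(pos,ydeg):
    p,r=cur(); g=goal_rot(ydeg)
    print('shift',(r.inv().apply(np.array(pos)-p)*1000).round(1),'rot',(r.inv()*g).as_rotvec(degrees=True).round(2))
E
python3 - <<'E'
from h import *
move([.52,.216,.25],67.2)
E
```

```text
shift [-399.3 -177.6  -23. ] rot [-0.08 -0.01  0.52]
```

Call:
apply_moves --targets '[[[-40,-18,-10,0,0,0.5,94],[-80,-36,-23,0,0,0.5,94],[-120,-54,-23,0,0,0.5,94],[-160,-72,-23,0,0,0.5,94],[-200,-90,-23,0,0,0.5,94],[-240,-108,-23,0,0,0.5,94],[-280,-126,-23,0,0,0.5,94],[-320,-144,-23,0,0,0.5,94],[-360,-162,-23,0,0,0.5,94],[-399,-178,-23,0,0,0.5,94],[-399,-178,-23,0,0,0.5,94],[-399,-178,-23,0,0,0.5,94]]]'

```text
time: 1.35
ee_pos: [0.5198, 0.2156, 0.2498]
ee_rot: [-0.001, 0.199, 0.98, 0.0]
ft_force: [-1.4, -0.2, -0.2]
grip_width: 0.0939
```

Run:
```python
from h import *
s=snap('wrist','w1'); print(cur()[0], bot.get_obs()['qvel'].round(3))
move([.67,-.135,.29],91.4)
```

```text
[0.51908726 0.21632168 0.2500515 ] [ 0.027 -0.011  0.006  0.002 -0.001 -0.002]
shift [-275.2 -265.4  -40.4] rot [ 1.000e-02 -1.000e-01 -2.421e+01]
```

View pics/w1.png

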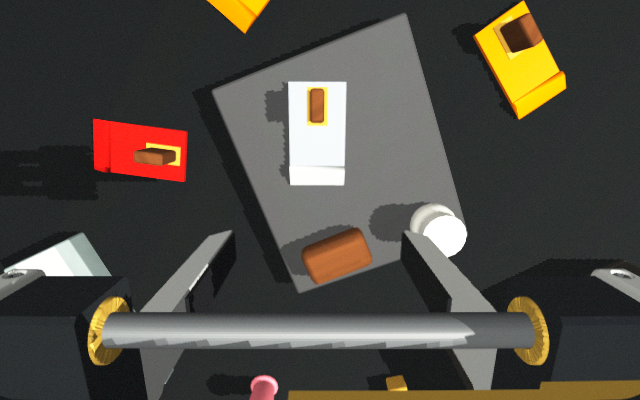

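The wrist view shows the pale plate with back corners at (289,82) and (346,82) and front at (290,185) and (344,184). The grip is centred at about (317,105). I'll measure this, then move on to view the stand.

Call:
apply_moves --targets '[[[-34,-33,-10,0,0,-3,94],[-68,-66,-20,0,0,-6,94],[-102,-99,-30,0,0,-9,94],[-136,-132,-40,0,0,-12,94],[-170,-165,-40,0,0,-15,94],[-204,-198,-40,0,0,-18,94],[-238,-231,-40,0,0,-21,94],[-275,-265,-40,0,0,-24.2,94],[-275,-265,-40,0,0,-24.2,94],[-275,-265,-40,0,0,-24.2,94],[-275,-265,-40,0,0,-24.2,94]]]'

```text
time: 2.5
ee_pos: [0.6701, -0.1322, 0.2906]
ee_rot: [-0.0, -0.013, 1.0, 0.001]
ft_force: [0.1, -0.3, -0.1]
grip_width: 0.094
```

Run:
```python
from h import *
s=snap('wrist','w2'); print(cur()[0], bot.get_obs()['qvel'].round(3))
w=load('w1');f=w['frame']
cv2.imwrite('pics/w1c.png',cv2.resize(f[70:200,250:380],(580,580),interpolation=cv2.INTER_CUBIC))
cv2.imwrite('pics/w2c.png',cv2.resize(s['frame'][0:260,180:460],(800,743)[:2],interpolation=cv2.INTER_CUBIC)[:600])
```

```text
[ 0.6701476  -0.13211215  0.29090715] [ 0.003 -0.006 -0.002 -0.006 -0.002 -0.003]
```

View pics/w1c.png

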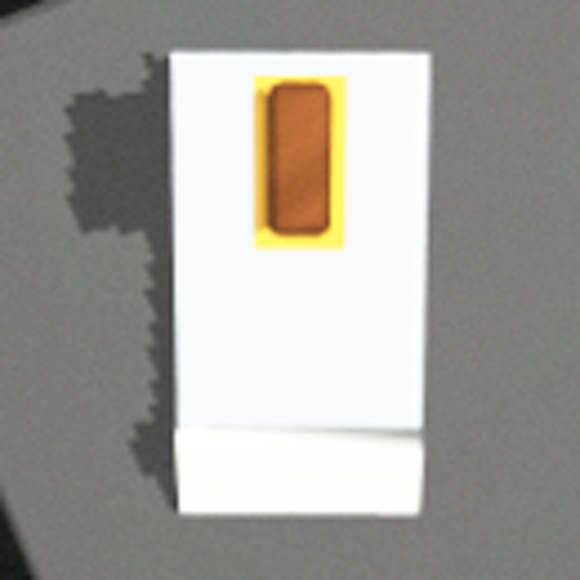

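View pics/w2.png

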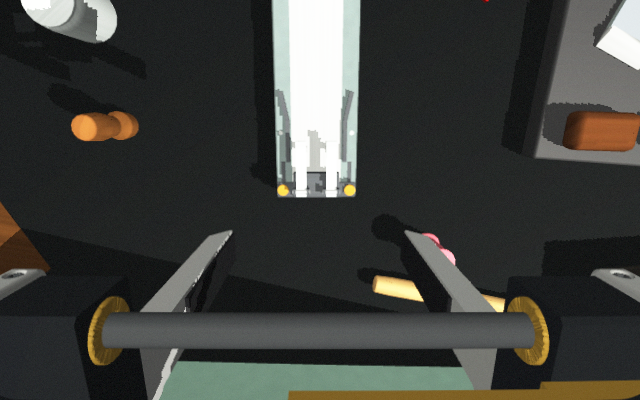

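Run:
```python
from h import *
w=load('w1');k=130/580.
def c(x,y): return (250+x*k-.5,70+y*k-.5)
b=onplane(w,[c(170,53),c(431,53)],.036); f=onplane(w,[c(179,514),c(421,513)],.033)
B=b.mean(0);F=f.mean(0);d=(F-B)[:2]; yaw=np.degrees(np.arctan2(d[1],d[0]))
print('len',np.linalg.norm(d),'w',np.linalg.norm(b[0]-b[1]),np.linalg.norm(f[0]-f[1]),'yaw',yaw)
u=d/np.linalg.norm(d); org=(B+F)[:2]/2; print('org',org,'grip',org-.03*u)
e=b[0]-b[1]; print('yaw by back edge',np.degrees(np.arctan2(-e[0],e[1])), np.degrees(np.arctan2(e[0],-e[1])))
g=onplane(w,[c(268,83),c(330,83),c(268,235),c(330,235)],.076); print('griptop',g.mean(0))
# stand
s=load('w2');fr=s['frame']; 
cv2.imwrite('pics/w2c.png',cv2.resize((255*(fr[70:210,250:380]/255.)**1.8).astype(np.uint8),(557,600),interpolation=cv2.INTER_CUBIC))
p,r=cur();print(p); move([.655,-.135,.20],91.4)
```

```text
len 0.11031280352351376 w 0.06095083025882626 0.06126197088069707 yaw -23.057741497516577
org [0.47265639 0.23346996] grip [0.44505307 0.24521972]
yaw by back edge 157.05154435638426 -22.948455643615763
griptop [0.44494488 0.2451139  0.076     ]
[ 0.6701476  -0.13211215  0.29090715]
shift [15.2 -2.6 90.9] rot [ 0.05 -0.    0.16]
```

View pics/w2c.png

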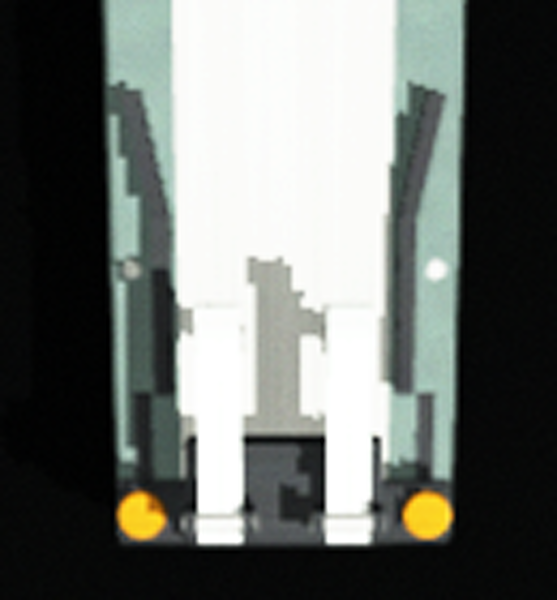

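Plate pose is well measured: length 110.3 mm, yaw -23.0°, and the grip agrees two ways to 0.2 mm. In this stand view the clip leaves end at about (195-243,305) and (328-380,305) in the crop, and the guides flare towards the top. I'll take one closer look.

Call:
apply_moves --targets '[[[8,-1,45,0,0,0,94],[15,-2.6,91,0,0,0,94],[15,-2.6,91,0,0,0,94],[15,-2.6,91,0,0,0,94],[15,-2.6,91,0,0,0,94]]]'

```text
time: 3.05
ee_pos: [0.6583, -0.1374, 0.2032]
ee_rot: [0.003, -0.013, 1.0, -0.001]
ft_force: [0.9, 0.6, 0.8]
grip_width: 0.0939
```

Run:
```python
from h import *
s=snap('wrist','w3'); print(cur()[0], bot.get_obs()['qvel'].round(3))
fr=s['frame'];cv2.imwrite('pics/w3c.png',cv2.resize((255*(fr[0:240,220:420]/255.)**1.8).astype(np.uint8),(500,600),interpolation=cv2.INTER_CUBIC))
```

```text
[ 0.65842907 -0.13769547  0.20335293] [-0.007  0.003  0.004 -0.001 -0.    -0.001]
```

View pics/w3c.png

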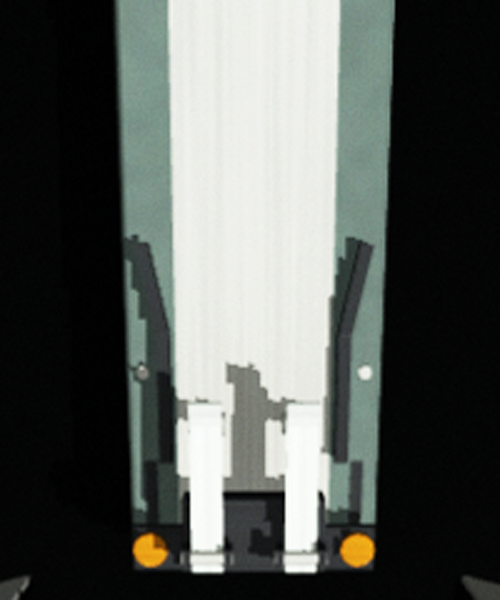

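Run:
```python
from h import *
s=load('w3');k=.4
bot.snapshot('top')
for i in range(2): print(cur()[0],cur()[1].as_quat().round(4),bot.get_obs()['qvel'].round(4),bot.get_obs()['time'])
def c(x,y): return (220+x*k-.5,y*k-.5)
names=dict(edgeL0=(117,10,.03),edgeL1=(133,560,.03),edgeR0=(395,10,.03),edgeR1=(376,560,.03),backL=(133,570,.044),backR=(374,570,.044),
 gLin=(175,460,.03), gLout=(171,372,.035),gRin0=(334,460,.035),gRin1=(340,332,.035),flR=(372,245,.035),flRi=(349,238,.035),flL=(147,238,.035),gLin1=(168,332,.035),gRend=(347,462,.035),
 tipL=(207,402,.038),tipR=(303,402,.038),clL0=(188,420,.04),clL1=(225,420,.04),clR0=(286,420,.04),clR1=(323,420,.04),bridgefront=(255,491,.044))
for n,(x,y,z) in names.items(): print(n,onplane(s,[c(x,y)],z)[0].round(4))
```

```text
[ 0.65819501 -0.13785236  0.2030475 ] [-0.0127  0.9999 -0.001   0.0032] [-0.007   0.0039  0.0135 -0.0014 -0.0037 -0.0002] 3.15
[ 0.65819501 -0.13785236  0.2030475 ] [-0.0127  0.9999 -0.001   0.0032] [-0.007   0.0039  0.0135 -0.0014 -0.0037 -0.0002] 3.15
edgeL0 [ 0.4938 -0.1879  0.03  ]
edgeL1 [ 0.6975 -0.1839  0.03  ]
edgeR0 [ 0.4913 -0.0901  0.03  ]
edgeR1 [ 0.6949 -0.0839  0.03  ]
backL [ 0.6968 -0.1821  0.044 ]
backR [ 0.6944 -0.0868  0.044 ]
gLin [ 0.655  -0.1668  0.03  ]
gLout [ 0.6196 -0.168   0.035 ]
gRin0 [ 0.6523 -0.1039  0.035 ]
gRin1 [ 0.6029 -0.1042  0.035 ]
flR [ 0.5711 -0.0941  0.035 ]
flRi [ 0.5689 -0.1027  0.035 ]
flL [ 0.5707 -0.177   0.035 ]
gLin1 [ 0.6046 -0.1692  0.035 ]
gRend [ 0.653  -0.0988  0.035 ]
tipL [ 0.6303 -0.1539  0.038 ]
tipR [ 0.6294 -0.1173  0.038 ]
clL0 [ 0.6371 -0.161   0.04  ]
clL1 [ 0.6368 -0.1469  0.04  ]
clR0 [ 0.6362 -0.1236  0.04  ]
clR1 [ 0.6358 -0.1095  0.04  ]
bridgefront [ 0.6634 -0.1347  0.044 ]
```

The stand lies at yaw 1.4° with its centreline at y ≈ -0.1354 at x=0.6366, its origin at x≈0.583 and the clip noses at about x=0.632. All the edges agree to within 1-2 mm. Next I'll go above the grip.

Run:
```python
from h import *
move([.445,.2452,.15],67)
```

```text
shift [203.7 388.4  50.9] rot [-0.03  0.39 24.46]
```

Call:
apply_moves --targets '[[[20,38,-10,0,0,2.4,60],[40,77,-10,0,0,4.8,50],[61,116,-10,0,0.1,7.2,44],[81,155,-10,0,0.2,9.6,44],[102,194,-10,0,0.4,12,44],[122,233,0,0,0.4,14.4,44],[143,272,10,0,0.4,17,44],[163,310,20,0,0.4,19.5,44],[184,349,35,0,0.4,22,44],[204,388,51,0,0.4,24.5,44],[204,388,51,0,0.4,24.5,44],[204,388,51,0,0.4,24.5,44],[204,388,51,0,0.4,24.5,44],[204,388,51,0,0.4,24.5,44]]]'

```text
time: 4.55
ee_pos: [0.4439, 0.2445, 0.1496]
ee_rot: [-0.002, 0.201, 0.98, 0.001]
ft_force: [0.3, 0.3, 0.3]
grip_width: 0.0443
```

Run:
```python
from h import *
s=snap('wrist','w4'); print(cur()[0], bot.get_obs()['qvel'].round(3))
print(proj(s,[[.445,.2452,.076]]))
move([.445,.2452,.064],67)
```

```text
[0.44365521 0.24436154 0.14932625] [ 0.001  0.004  0.009  0.002 -0.001  0.002]
[[320.19202035 219.63285122]]
shift [-1.3  1.3 85.3] rot [-0.01 -0.3  -0.19]
```

View pics/w4.png

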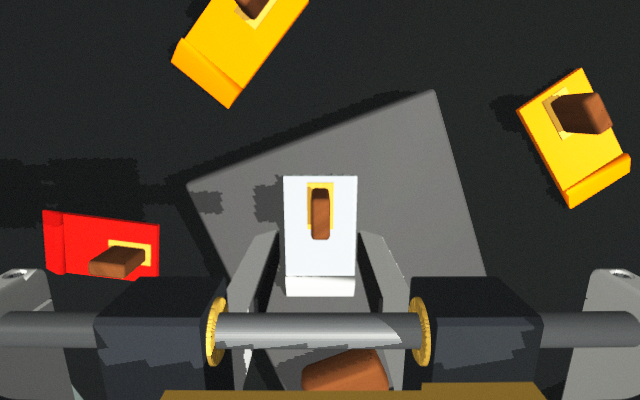

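The wrist view shows the grip at about (320,215), between the fingers as predicted. I'll descend.

Call:
apply_moves --targets '[[[-1.3,1.3,30,0,-0.3,-0.2,44],[-1.3,1.3,55,0,-0.3,-0.2,44],[-1.3,1.3,72,0,-0.3,-0.2,44],[-1.3,1.3,80,0,-0.3,-0.2,44],[-1.3,1.3,83,0,-0.3,-0.2,44],[-1.3,1.3,85,0,-0.3,-0.2,44],[-1.3,1.3,85,0,-0.3,-0.2,44]]]'

```text
time: 5.3
ee_pos: [0.444, 0.246, 0.0641]
ee_rot: [-0.0, 0.199, 0.98, -0.0]
ft_force: [0.1, 0.3, -0.1]
grip_width: 0.0443
```

Run:
```python
from h import *
s=snap('wrist','w5'); print(cur()[0], bot.get_obs()['ft_force'])
move([.445,.2452,.064],67)
```

```text
[0.44399985 0.24612452 0.06419368] [ 0.36584341  0.30110475 -0.27607232]
shift [-1.3 -0.5  0.2] rot [-0.02 -0.02  0.11]
```

View pics/w5.png

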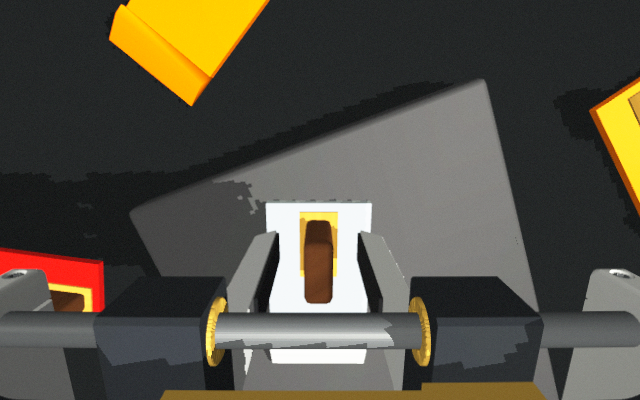

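The grip block is between the fingers, centred at about (318,260). I'll close on it in place.

Call:
apply_moves --targets '[[[0,-0.5,0,0,0,0,25],[0,-0.5,0,0,0,0,16],[0,-0.5,0,0,0,0,8],[0,-0.5,0,0,0,0,0],[0,-0.5,0,0,0,0,0],[0,-0.5,0,0,0,0,0],[0,-0.5,0,0,0,0,0],[0,-0.5,0,0,0,0,0],[0,-0.5,0,0,0,0,0]]]'

```text
time: 6.25
ee_pos: [0.4433, 0.2457, 0.0636]
ee_rot: [-0.001, 0.198, 0.98, -0.0]
ft_force: [-0.3, 0.8, 2.8]
grip_width: 0.0138
```

Run:
```python
from h import *
o=bot.get_obs();print(o['ee_pos'],o['ft_force'],o['grip_width'])
```

```text
[0.44325349 0.24574847 0.06363092] [-0.33063987  0.78150854  2.77867696] 0.01381315020070712
```

Call:
apply_moves --targets '[[[0,-0.5,-3,0,0,0,0],[0,-0.5,-8,0,0,0,0],[0,-0.5,-20,0,0,0,0],[0,-0.5,-40,0,0,0,0],[0,-0.5,-60,0,0,0,0],[0,-0.5,-75,0,0,0,0],[0,-0.5,-80,0,0,0,0],[0,-0.5,-80,0,0,0,0]]]'

```text
time: 7.05
ee_pos: [0.4435, 0.2452, 0.1444]
ee_rot: [-0.0, 0.198, 0.98, -0.0]
ft_force: [0.3, -0.2, -3.0]
grip_width: 0.0141
```

Run:
```python
from h import *
o=bot.get_obs();print(o['ee_pos'],o['ft_force'],o['torque'],o['grip_width'])
move([.4812,-.1392,.12],91.4)
```

```text
[0.44347753 0.24524401 0.14443231] [ 0.26901094 -0.21506396 -2.9672217 ] [-0.00104875  0.06105476 -0.03345409] 0.014079705086730157
shift [-184.2 -339.5   24.4] rot [-0.000e+00 -1.000e-02 -2.428e+01]
```

Call:
apply_moves --targets '[[[-6,-11,0,0,0,-1,0],[-20,-36,0,0,0,-2.6,0],[-36,-66,0,0,0,-4.7,0],[-52,-96,0,0,0,-6.9,0],[-68,-126,0,0,0,-9,0],[-85,-156,0,0,0,-11.2,0],[-101,-186,0,0,0,-13.3,0],[-117,-216,0,0,0,-15.4,0],[-133,-246,0,0,0,-17.6,0],[-150,-276,5,0,0,-19.7,0],[-166,-306,12,0,0,-21.9,0],[-178,-328,20,0,0,-23.5,0],[-184,-339,24,0,0,-24.3,0],[-184,-339.5,24,0,0,-24.3,0],[-184,-339.5,24,0,0,-24.3,0],[-184,-339.5,24,0,0,-24.3,0]]]'

```text
time: 8.65
ee_pos: [0.4802, -0.1383, 0.1195]
ee_rot: [-0.001, -0.013, 1.0, 0.0]
ft_force: [0.5, -0.1, -2.2]
grip_width: 0.0138
```

Run:
```python
from h import *
o=bot.get_obs();print(o['ee_pos'],o['ft_force'],o['torque'],o['grip_width'])
move([.4812,-.1392,.068],91.4)
s=snap('wrist','w6'); t=snap('top','t6'); sd=snap('side','s6')
a=cv2.resize(sd['frame'][180:290,320:460],(510,400),interpolation=cv2.INTER_CUBIC)
b=cv2.resize(t['frame'][130:242,330:410],(286,400),interpolation=cv2.INTER_CUBIC)
cv2.imwrite('pics/c6.png',np.hstack([a,b]))
```

```text
[ 0.48018538 -0.13828438  0.11951277] [ 0.5238876  -0.1202295  -2.22608431] [0.02689018 0.07937118 0.01338374] 0.013819221695739979
shift [-1.1 -0.9 51.5] rot [ 0.01 -0.15  0.05]
```

View pics/w6.png

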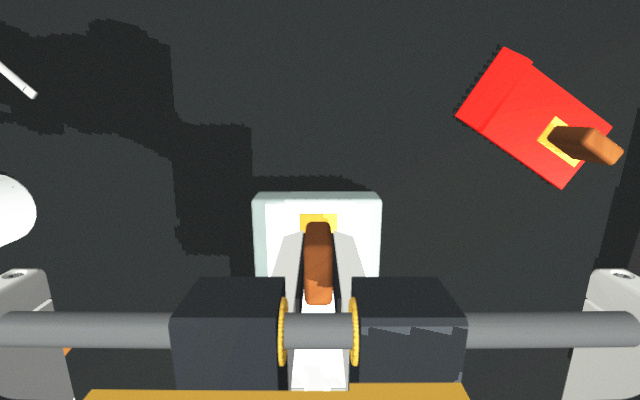

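View pics/c6.png

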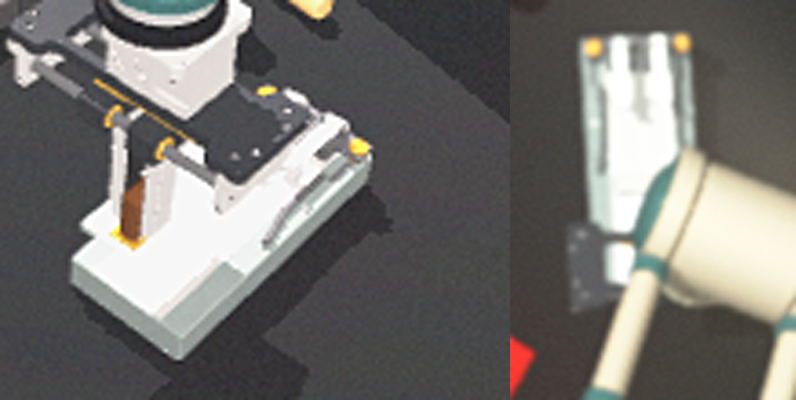

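The side crop shows the plate held level over the stand's bare near end. I'll lower it in stages.

Call:
apply_moves --targets '[[[-1,-0.9,15,0,0,0,0],[-1,-0.9,32,0,0,0,0],[-1,-0.9,44,0,0,0,0],[-1,-0.9,50,0,0,0,0],[-1,-0.9,52,0,0,0,0],[-1,-0.9,52,0,0,0,0],[-1,-0.9,52,0,0,0,0]]]'

```text
time: 9.5
ee_pos: [0.482, -0.1403, 0.0682]
ee_rot: [-0.0, -0.012, 1.0, -0.001]
ft_force: [-0.2, 0.0, -3.2]
grip_width: 0.0135
```

Run:
```python
from h import *
o=bot.get_obs();print(o['ee_pos'],o['ft_force'],o['torque'],o['grip_width'])
move([.4812,-.1392,.0640],91.4)
```

```text
[ 0.48202161 -0.14031075  0.06817976] [-0.24873864  0.03310848 -3.2402    ] [0.03532983 0.04394892 0.01176202] 0.01346635321310359
shift [0.8 1.1 4.2] rot [-0.06 -0.05  0.03]
```

Call:
apply_moves --targets '[[[0,0.8,1,0,0,0,0],[0,0.8,2,0,0,0,0],[0,0.8,3,0,0,0,0],[0,0.8,3,0,0,0,0]]]'

```text
time: 9.9
ee_pos: [0.4814, -0.1393, 0.0646]
ee_rot: [-0.001, -0.012, 1.0, -0.0]
ft_force: [-0.2, -1.6, -2.2]
grip_width: 0.0136
```

Call:
apply_moves --targets '[[[0,0,0.5,0,0,0,0],[0,0,1,0,0,0,0],[0,0,1,0,0,0,0]]]'

```text
time: 10.2
ee_pos: [0.4816, -0.1394, 0.0637]
ee_rot: [-0.001, -0.012, 1.0, -0.0]
ft_force: [-0.8, 0.7, -2.5]
grip_width: 0.0135
```

Call:
apply_moves --targets '[[[0,0,0.5,0,0,0,0],[0,0,0.5,0,0,0,0]]]'

```text
time: 10.4
ee_pos: [0.4816, -0.1394, 0.0636]
ee_rot: [-0.001, -0.012, 1.0, -0.0]
ft_force: [-1.6, 0.5, 3.6]
grip_width: 0.014
```

Call:
apply_moves --targets '[[[0,0,0.5,0,0,0,0],[0,0,0.5,0,0,0,0]]]'

```text
time: 10.6
ee_pos: [0.4817, -0.1394, 0.0636]
ee_rot: [-0.001, -0.012, 1.0, -0.0]
ft_force: [-2.1, 0.8, 8.2]
grip_width: 0.0135
```

Contact was felt at TCP z 0.0636, the same height as on the slab, which confirms the plate is flat on the bed. I'll ease the downward preload, then slide.

Call:
apply_moves --targets '[[[0,0,-0.8,0,0,0,0],[-2,0,-0.8,0,0,0,0],[-5,0,-0.8,0,0,0,0],[-8,0,-0.8,0,0,0,0]]]'

```text
time: 11.0
ee_pos: [0.4898, -0.1392, 0.0636]
ee_rot: [-0.001, -0.012, 1.0, -0.0]
ft_force: [-1.7, 0.2, 3.8]
grip_width: 0.0142
```

Run:
```python
from h import *
o=bot.get_obs();print(o['ee_pos'],o['ft_force'],o['torque'],o['time'])
sd=snap('side','s7');a=cv2.resize(sd['frame'][180:290,320:460],(760,597),interpolation=cv2.INTER_CUBIC);cv2.imwrite('pics/c7.png',a)
```

```text
[ 0.48984451 -0.13921313  0.06362875] [-1.66101777  0.21967732  3.78031741] [0.10508332 0.28616497 0.00389528] 11.0
```

View pics/c7.png

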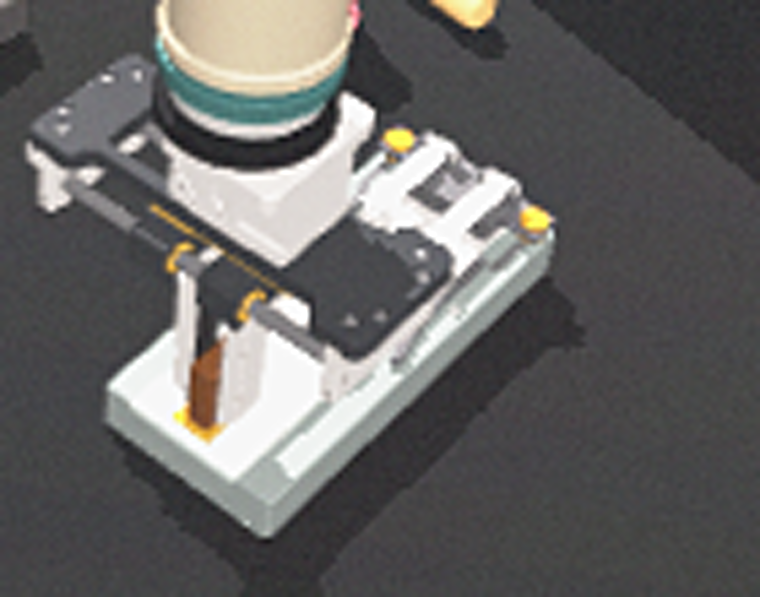

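The plate is lying flat on the bed with its front still short of the clips.

Call:
apply_moves --targets '[[[-3,0,-0.4,0,0,0,0],[-7,0,-0.4,0,0,0,0],[-11,0,-0.4,0,0,0,0],[-15,0,-0.4,0,0,0,0],[-18,0,-0.4,0,0,0,0],[-20,0,-0.4,0,0,0,0]]]'

```text
time: 11.65
ee_pos: [0.5098, -0.1386, 0.0636]
ee_rot: [-0.001, -0.012, 1.0, -0.0]
ft_force: [-1.8, 0.6, 0.3]
grip_width: 0.0139
```

Call:
apply_moves --targets '[[[-3,0,0,0,0,0,0],[-6,0,0,0,0,0,0],[-9,0,0,0,0,0,0],[-12,0,0,0,0,0,0]]]'

```text
time: 12.05
ee_pos: [0.5217, -0.1383, 0.0637]
ee_rot: [-0.001, -0.012, 1.0, -0.0]
ft_force: [-0.6, 0.4, -0.4]
grip_width: 0.0138
```

Call:
apply_moves --targets '[[[-2,0,0,0,0,0,0],[-5,0,0,0,0,0,0],[-8,0,0,0,0,0,0],[-11,0,0,0,0,0,0],[-14,0,0,0,0,0,0]]]'

```text
time: 12.55
ee_pos: [0.5357, -0.1379, 0.0637]
ee_rot: [-0.001, -0.012, 1.0, -0.0]
ft_force: [-0.5, 0.0, -1.1]
grip_width: 0.0138
```

Call:
apply_moves --targets '[[[-2,0,0,0,0,0,0],[-4,0,0,0,0,0,0]]]'

```text
time: 12.75
ee_pos: [0.5396, -0.1379, 0.0637]
ee_rot: [-0.001, -0.012, 1.0, -0.0]
ft_force: [-0.2, -0.1, -0.9]
grip_width: 0.0138
```

Call:
apply_moves --targets '[[[-2,0,0,0,0,0,0],[-4,0,0,0,0,0,0]]]'

```text
time: 12.95
ee_pos: [0.5436, -0.1378, 0.0637]
ee_rot: [-0.001, -0.012, 1.0, -0.0]
ft_force: [-1.1, -0.1, -0.2]
grip_width: 0.0136
```

Call:
apply_moves --targets '[[[-1.5,0,0,0,0,0,0],[-3,0,0,0,0,0,0]]]'

```text
time: 13.15
ee_pos: [0.5465, -0.1377, 0.0637]
ee_rot: [-0.001, -0.012, 1.0, -0.0]
ft_force: [-0.4, -0.7, -1.4]
grip_width: 0.0137
```

Call:
apply_moves --targets '[[[-1,0,0,0,0,0,0],[-2,0,0,0,0,0,0]]]'

```text
time: 13.35
ee_pos: [0.5485, -0.1377, 0.0637]
ee_rot: [-0.001, -0.012, 1.0, -0.0]
ft_force: [-1.2, -0.1, -1.4]
grip_width: 0.0136
```

Call:
apply_moves --targets '[[[-1,0,0,0,0,0,0],[-2,0,0,0,0,0,0]]]'

```text
time: 13.55
ee_pos: [0.5505, -0.1376, 0.0637]
ee_rot: [-0.001, -0.012, 1.0, -0.0]
ft_force: [0.8, -0.4, -1.1]
grip_width: 0.0136
```

Call:
apply_moves --targets '[[[-1,0,0,0,0,0,0],[-2,0,0,0,0,0,0]]]'

```text
time: 13.75
ee_pos: [0.5525, -0.1376, 0.0637]
ee_rot: [-0.001, -0.012, 1.0, -0.0]
ft_force: [-0.9, 0.3, -0.7]
grip_width: 0.0139
```

Run:
```python
from h import *
sd=snap('side','s8');a=cv2.resize(sd['frame'][190:260,370:440],(590,590),interpolation=cv2.INTER_CUBIC);cv2.imwrite('pics/c8.png',(255*(a/255.)**2.2).astype(np.uint8))
o=load('side0');a=cv2.resize(o['frame'][190:260,370:440],(590,590),interpolation=cv2.INTER_CUBIC);cv2.imwrite('pics/c8o.png',(255*(a/255.)**2.2).astype(np.uint8))
```

```text
(no output)
```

View pics/c8.png

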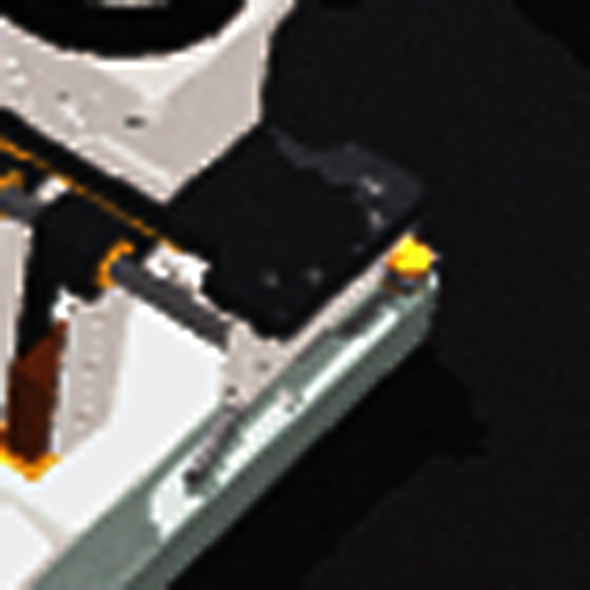

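View pics/c8o.png

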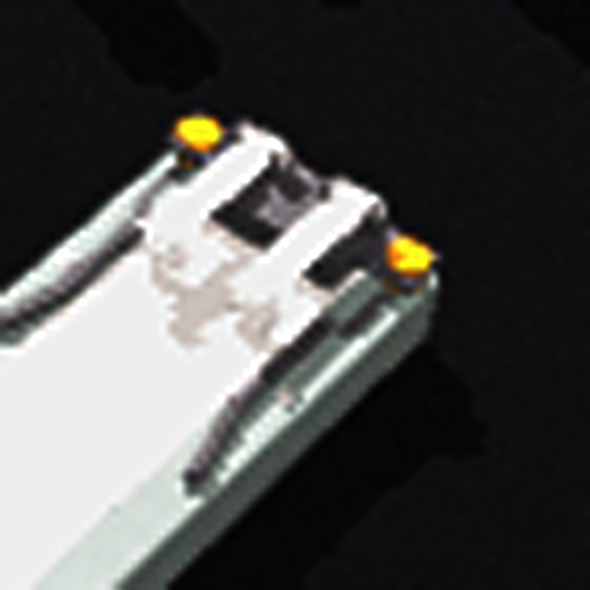

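The clips are hidden behind the gripper body at about (300,270) in this crop, so I'll continue in small steps by force.

Call:
apply_moves --targets '[[[-1,0,0,0,0,0,0],[-2,0,0,0,0,0,0]]]'

```text
time: 14.0
ee_pos: [0.553, -0.1375, 0.0638]
ee_rot: [-0.002, -0.013, 1.0, -0.0]
ft_force: [-6.1, -0.4, 2.8]
grip_width: 0.0142
```

Call:
apply_moves --targets '[[[-1,0,0,0,0,0,0],[-2,0,0,0,0,0,0]]]'

```text
time: 14.2
ee_pos: [0.5548, -0.1373, 0.0638]
ee_rot: [-0.003, -0.013, 1.0, -0.0]
ft_force: [-5.6, -0.4, 4.1]
grip_width: 0.0139
```

Call:
apply_moves --targets '[[[-1,0,0,0,0,0,0],[-2,0,0,0,0,0,0]]]'

```text
time: 14.4
ee_pos: [0.5566, -0.1372, 0.0638]
ee_rot: [-0.003, -0.013, 1.0, -0.0]
ft_force: [-6.2, -0.0, 2.8]
grip_width: 0.0138
```

Call:
apply_moves --targets '[[[-1,0,0,0,0,0,0],[-2,0,0,0,0,0,0]]]'

```text
time: 14.6
ee_pos: [0.5585, -0.1372, 0.0639]
ee_rot: [-0.003, -0.013, 1.0, -0.0]
ft_force: [-6.6, -0.1, 3.7]
grip_width: 0.0138
```

Contact at TCP x≈0.5525 gives snap expected at about 0.5735-0.5775 and the stop at about 0.580.

Call:
apply_moves --targets '[[[-1,0,0,0,0,0,0],[-2,0,0,0,0,0,0],[-3,0,0,0,0,0,0]]]'

```text
time: 14.9
ee_pos: [0.5614, -0.1371, 0.0639]
ee_rot: [-0.003, -0.013, 1.0, -0.0]
ft_force: [-6.0, -0.6, 3.8]
grip_width: 0.0138
```

Call:
apply_moves --targets '[[[-1,0,0,0,0,0,0],[-2,0,0,0,0,0,0],[-3,0,0,0,0,0,0]]]'

```text
time: 15.2
ee_pos: [0.5642, -0.1369, 0.0639]
ee_rot: [-0.003, -0.013, 1.0, -0.0]
ft_force: [-7.8, -0.5, 4.7]
grip_width: 0.0138
```

Call:
apply_moves --targets '[[[-1,0,0,0,0,0,0],[-2,0,0,0,0,0,0]]]'

```text
time: 15.4
ee_pos: [0.5677, -0.137, 0.0637]
ee_rot: [-0.002, -0.012, 1.0, -0.0]
ft_force: [-3.7, 0.6, 0.5]
grip_width: 0.0136
```

Call:
apply_moves --targets '[[[-1,0,0,0,0,0,0],[-2,0,0,0,0,0,0]]]'

```text
time: 15.6
ee_pos: [0.5705, -0.1371, 0.0636]
ee_rot: [-0.001, -0.012, 1.0, -0.0]
ft_force: [-3.1, 0.2, 0.9]
grip_width: 0.0139
```

Call:
apply_moves --targets '[[[-1,0,0,0,0,0,0],[-1,0,0,0,0,0,0]]]'

```text
time: 15.8
ee_pos: [0.5718, -0.1371, 0.0636]
ee_rot: [-0.001, -0.012, 1.0, -0.0]
ft_force: [-1.8, -0.8, 1.0]
grip_width: 0.0138
```

Call:
apply_moves --targets '[[[-1,0,0,0,0,0,0],[-1,0,0,0,0,0,0]]]'

```text
time: 16.0
ee_pos: [0.5731, -0.1371, 0.0637]
ee_rot: [-0.0, -0.012, 1.0, -0.0]
ft_force: [-1.9, 1.0, 0.1]
grip_width: 0.0134
```

Call:
apply_moves --targets '[[[-1,0,0,0,0,0,0],[-1,0,0,0,0,0,0]]]'

```text
time: 16.2
ee_pos: [0.5745, -0.1371, 0.0637]
ee_rot: [-0.0, -0.012, 1.0, -0.0]
ft_force: [-0.2, 0.6, -1.2]
grip_width: 0.0138
```

Call:
apply_moves --targets '[[[-1,0,0,0,0,0,0],[-1,0,0,0,0,0,0]]]'

```text
time: 16.4
ee_pos: [0.5761, -0.1372, 0.0637]
ee_rot: [0.001, -0.012, 1.0, -0.001]
ft_force: [3.2, 0.7, -2.8]
grip_width: 0.0135
```

Fx has turned forward (+3 N), so the noses are rolling over the back edge of the bar. I'll go a little further.

Call:
apply_moves --targets '[[[-0.5,0,0,0,0,0,0],[-0.5,0,0,0,0,0,0]]]'

```text
time: 16.6
ee_pos: [0.5767, -0.1373, 0.0638]
ee_rot: [0.001, -0.012, 1.0, -0.001]
ft_force: [5.7, -0.4, -5.0]
grip_width: 0.0138
```

Run:
```python
from h import *
for i in range(3):
    o=bot.get_obs();print(o['ee_pos'],o['ft_force'],o['torque'],o['time']); bot.snapshot('top')
t=snap('top','t9');w=snap('wrist','w9');sd=snap('side','s9')
a=cv2.resize(sd['frame'][190:260,370:440],(400,400),interpolation=cv2.INTER_CUBIC)
b=cv2.resize(t['frame'][130:200,335:405],(400,400),interpolation=cv2.INTER_CUBIC)
cv2.imwrite('pics/c9.png',(255*(np.hstack([a,b])/255.)**1.8).astype(np.uint8))
```

```text
[ 0.57674123 -0.137263    0.0637671 ] [ 5.70379189 -0.42027896 -5.04259893] [ 0.06811649 -0.88140995 -0.02210374] 16.6
[ 0.5767285  -0.13724625  0.0638276 ] [ 4.72486137  0.37639367 -4.87175616] [ 0.12937943 -0.87446753  0.05527053] 16.65
[ 0.576753   -0.13729504  0.0638731 ] [ 5.01516213 -0.13643773 -3.96891955] [ 0.04772022 -0.84164231  0.01603182] 16.7
```

View pics/c9.png

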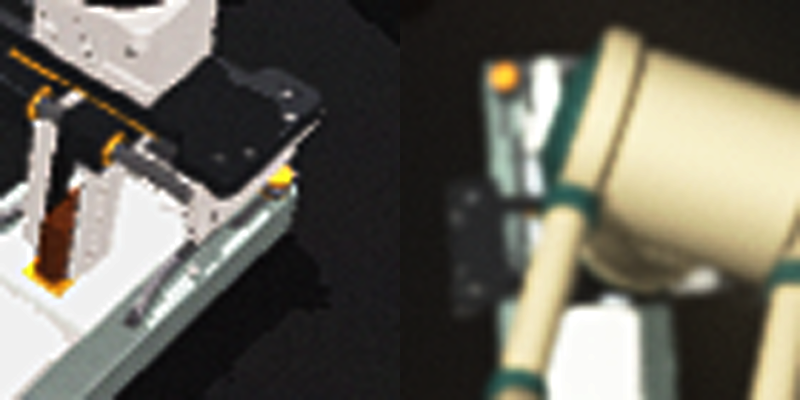

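Call:
apply_moves --targets '[[[-0.5,0,0,0,0,0,0],[-0.5,0,0,0,0,0,0]]]'

```text
time: 17.1
ee_pos: [0.5768, -0.1372, 0.0638]
ee_rot: [0.0, -0.012, 1.0, -0.001]
ft_force: [5.2, -0.1, -5.0]
grip_width: 0.014
```

Call:
apply_moves --targets '[[[-0.5,0,0,0,0,0,0],[-0.5,0,0,0,0,0,0]]]'

```text
time: 17.3
ee_pos: [0.5768, -0.1372, 0.0638]
ee_rot: [-0.0, -0.012, 1.0, -0.001]
ft_force: [5.6, 0.1, -5.4]
grip_width: 0.0141
```

Call:
apply_moves --targets '[[[-0.5,0,0,0,0,0,0],[-0.5,0,0,0,0,0,0]]]'

```text
time: 17.5
ee_pos: [0.5769, -0.1372, 0.0637]
ee_rot: [-0.001, -0.012, 1.0, -0.001]
ft_force: [5.6, -1.3, -3.8]
grip_width: 0.0136
```

Run:
```python
from h import *
o=bot.get_obs();print(o['ee_pos'],o['ee_rot'],o['ft_force'],o['torque'],o['q'])
w=load('w9')
cv2.imwrite('pics/w9c.png',w['frame'])
```

```text
[ 0.57686571 -0.13720133  0.06370855] [-5.95625262e-04 -1.23967297e-02  9.99922843e-01 -5.23663944e-04] [ 5.55769618 -1.33537476 -3.83800476] [-0.08225865 -0.79633262  0.01941375] [-3.49933704e-01  4.34962808e-01  1.69881278e+00 -1.65657750e-03
  1.00856036e+00 -1.94464053e+00]
```

View pics/w9c.png

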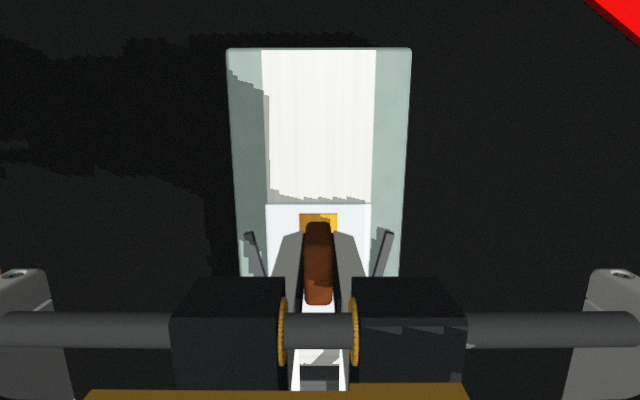

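Call:
apply_moves --targets '[[[-0.5,0,0,0,0,0,0],[-1,0,0,0,0,0,0]]]'

```text
time: 17.7
ee_pos: [0.5769, -0.1371, 0.0638]
ee_rot: [-0.002, -0.012, 1.0, -0.0]
ft_force: [2.3, -0.2, -2.9]
grip_width: 0.0138
```

Call:
apply_moves --targets '[[[-0.5,0,0,0,0,0,0],[-0.5,0,0,0,0,0,0]]]'

```text
time: 17.9
ee_pos: [0.577, -0.1371, 0.0638]
ee_rot: [-0.002, -0.012, 1.0, -0.0]
ft_force: [0.0, -2.2, -1.2]
grip_width: 0.0139
```

Run:
```python
from h import *
for n in ('w9','w10'):
    w=load(n) if n=='w9' else snap('wrist','w10')
    g=cv2.cvtColor(w['frame'],cv2.COLOR_BGR2GRAY).astype(float)
    for c0,c1 in ((270,292),(345,366)):
        col=g[30:260,c0:c1].mean(1); d=np.diff(col); print(n,[ (i+30,round(d[i],1)) for i in np.argsort(-abs(d))[:7]])
w=load('w10'); g=w['frame'][180:240,240:400]; cv2.imwrite('pics/w10c.png',cv2.resize(g,(800,300),interpolation=cv2.INTER_CUBIC))
```

```text
w9 [(np.int64(49), np.float64(85.8)), (np.int64(47), np.float64(70.3)), (np.int64(46), np.float64(43.8)), (np.int64(203), np.float64(43.6)), (np.int64(204), np.float64(38.3)), (np.int64(234), np.float64(-17.0)), (np.int64(48), np.float64(16.1))]
w9 [(np.int64(49), np.float64(97.0)), (np.int64(46), np.float64(66.5)), (np.int64(47), np.float64(49.6)), (np.int64(203), np.float64(47.7)), (np.int64(204), np.float64(36.3)), (np.int64(234), np.float64(-17.5)), (np.int64(199), np.float64(-17.3))]
w10 [(np.int64(49), np.float64(85.2)), (np.int64(47), np.float64(69.6)), (np.int64(46), np.float64(43.5)), (np.int64(203), np.float64(43.0)), (np.int64(204), np.float64(38.9)), (np.int64(234), np.float64(-17.4)), (np.int64(194), np.float64(-17.0))]
w10 [(np.int64(49), np.float64(96.7)), (np.int64(46), np.float64(63.0)), (np.int64(47), np.float64(52.4)), (np.int64(203), np.float64(41.3)), (np.int64(204), np.float64(39.5)), (np.int64(234), np.float64(-17.2)), (np.int64(198), np.float64(-17.0))]
```

View pics/w10c.png

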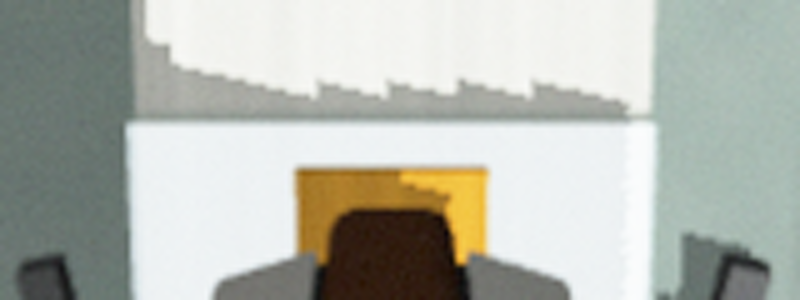

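Run:
```python
from h import *
w=load('w10')
b=onplane(w,[[318,204.2]],.036)[0]; e=onplane(w,[[318,47.5]],.03)[0]; e2=onplane(w,[[318,49.7]],.03)[0]
g=onplane(w,[[250.,233],[389,232]],.035)
print(b,e,e2,g,'back X',(b-e)[0]*1000-115,(b-e2)[0]*1000-115)
print('flare->back', (b[0]-g[:,0].mean())*1000-12)
# clip tip from w3 in stand X, from near edge of stand via guides end
s=load('w3');o=bot.get_obs();print(o['ft_force'],o['ee_pos'])
```

```text
[ 0.55401335 -0.13813327  0.036     ] [ 0.47043908 -0.14016767  0.03      ] [ 0.47151713 -0.14014146  0.03      ] [[ 0.57263585 -0.17739442  0.035     ]
 [ 0.57003407 -0.09632145  0.035     ]] back X -31.425724295658938 -32.50377841573349
flare->back -29.32160749266154
[-1.17623668 -1.76829707 -0.54964749] [ 0.57700075 -0.13703809  0.06377772]
```

Call:
apply_moves --targets '[[[-0.5,0,0,0,0,0,0],[-1,0,0,0,0,0,0],[-1,0,0,0,0,0,0]]]'

```text
time: 18.25
ee_pos: [0.578, -0.1366, 0.0637]
ee_rot: [-0.002, -0.012, 1.0, -0.0]
ft_force: [-2.5, -0.6, 3.1]
grip_width: 0.0139
```

It advanced 1 mm with only light drag, so it was not at the stop.

Call:
apply_moves --targets '[[[-0.5,0,0,0,0,0,0],[-0.5,0,0,0,0,0,0],[-0.5,0,0,0,0,0,0]]]'

```text
time: 18.55
ee_pos: [0.5791, -0.1366, 0.0637]
ee_rot: [-0.001, -0.012, 1.0, -0.0]
ft_force: [-3.6, -0.8, 1.9]
grip_width: 0.0137
```

Run:
```python
from h import *
o=bot.get_obs();print(o['ee_pos'],o['ft_force'],o['torque'])
w=snap('wrist','w11'); g=cv2.cvtColor(w['frame'],cv2.COLOR_BGR2GRAY).astype(float)
for c0,c1 in ((270,292),(345,366)):
    d=np.diff(g[190:220,c0:c1].mean(1)); print(d.round(0))
```

```text
[ 0.57906428 -0.13655741  0.06365811] [-3.59490581 -0.82900196  1.92844005] [0.03865117 0.4067224  0.01111756]
[ -2.  -0.  -2.  -9. -13. -13.  -9.  -1.  -0.   0.  -2.  -8.  -7.  44.
  38.   6.   0.  -0.  -0.   0.   0.   0.  -0.  -0.   0.   0.  -0.  -0.
  -0.]
[ -0.   0.   0.   0.  -2.  -7. -14. -15. -16. -13. -10.  -8.  -4.  44.
  38.   5.  -0.  -0.  -0.   0.   0.  -0.   0.   0.  -0.   0.  -0.  -0.
  -0.]
```

Call:
apply_moves --targets '[[[0.5,0,0,0,0,0,0],[0.5,0,0,0,0,0,5],[0.5,0,0,0,0,0,14],[0.5,0,0,0,0,0,20],[0.5,0,0,0,0,0,30],[0.5,0,0,0,0,0,40],[0.5,0,0,0,0,0,40],[0.5,0,0,0,0,0,40]]]'

```text
time: 19.4
ee_pos: [0.5791, -0.137, 0.0636]
ee_rot: [-0.001, -0.012, 1.0, -0.0]
ft_force: [0.1, 0.6, 0.0]
grip_width: 0.0399
```

Call:
apply_moves --targets '[[[0,0,-10,0,0,0,40],[0,0,-30,0,0,0,40],[0,0,-60,0,0,0,40],[0,0,-100,0,0,0,40],[-30,0,-135,0,0,0,60],[-60,0,-140,0,0,0,80],[-85,0,-140,0,0,0,90],[-85,0,-140,0,0,0,90],[-85,0,-140,0,0,0,90]]]'

```text
time: 20.3
ee_pos: [0.6635, -0.1346, 0.2033]
ee_rot: [-0.002, -0.013, 1.0, -0.0]
ft_force: [-0.6, 0.2, 0.8]
grip_width: 0.0765
```

Run:
```python
from h import *
o=bot.get_obs();print(o['ee_pos'],o['ft_force'],o['grip_width'])
s=snap('wrist','w12');sd=snap('side','s12')
fr=s['frame'];cv2.imwrite('pics/w12c.png',cv2.resize((255*(fr[0:240,220:420]/255.)**1.8).astype(np.uint8),(500,600),interpolation=cv2.INTER_CUBIC))
a=cv2.resize(sd['frame'][190:260,370:440],(590,590),interpolation=cv2.INTER_CUBIC);cv2.imwrite('pics/c12.png',(255*(a/255.)**2.2).astype(np.uint8))
```

```text
[ 0.66354261 -0.1345521   0.20333075] [-0.59877001  0.15772903  0.78524223] 0.07651080294879911
```

View pics/w12c.png

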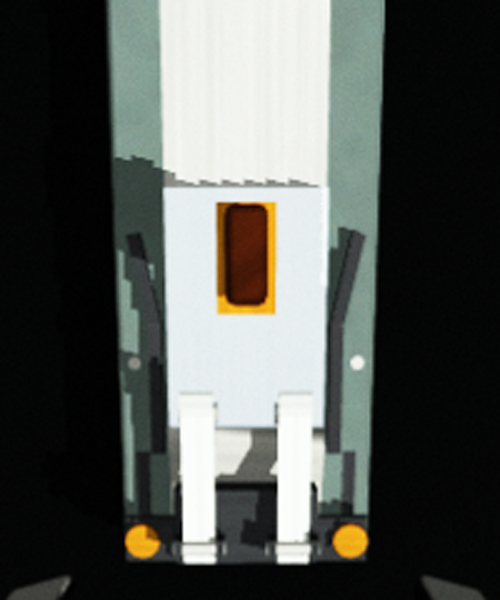

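View pics/c12.png

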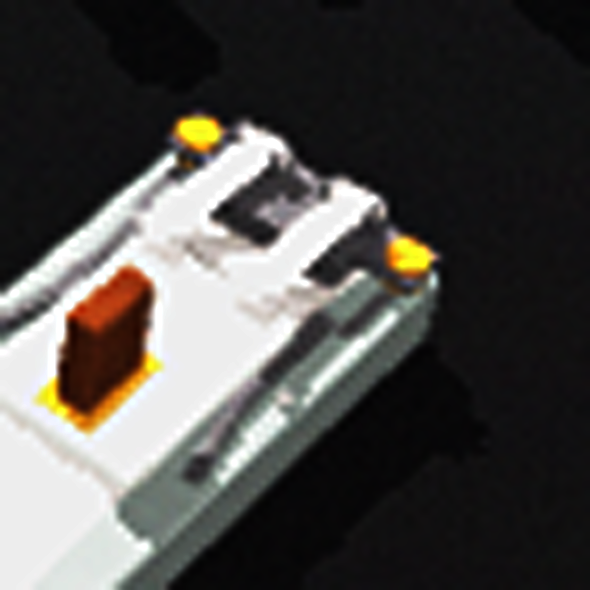

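The plate sits in the guides. Both leaf tips, at crop (197,393) and (294,393), reach about 12 mm back over the glass from the bar's back edge at row 427. To verify their heights I'll take an oblique wrist view and triangulate.

Call:
apply_moves --targets '[[[20,0,0,0,-7,0,94],[40,0,10,0,-14,0,94],[60,0,20,0,-21,0,94],[80,0,30,0,-28,0,94],[100,0,45,0,-35,0,94],[110,0,61,0,-40,0,94],[110,0,61,0,-40,0,94],[110,0,61,0,-40,0,94],[110,0,61,0,-40,0,94]]]'

```text
time: 21.3
ee_pos: [0.5678, -0.1236, 0.1683]
ee_rot: [0.319, -0.003, 0.948, -0.008]
ft_force: [-0.5, -1.3, -0.4]
grip_width: 0.0937
```

Run:
```python
from h import *
o=bot.get_obs();print(o['ee_pos'],o['ee_rot'],o['ft_force'])
s=snap('wrist','w13');print(s['pose'])
print(proj(s,[[.634,-.154,.04],[.634,-.1165,.04]]))
```

```text
[ 0.56781281 -0.12361564  0.16829988] [ 0.31920234 -0.00301063  0.94764444 -0.00841511] [-0.52863361 -1.28249606 -0.38571826]
[[ 3.85000439e-04 -6.19451667e-01 -7.85034703e-01  4.14841821e-01]
 [ 9.99840169e-01 -1.37934583e-02  1.13744266e-02 -1.22713116e-01]
 [-1.78742509e-02 -7.84913609e-01  6.19347348e-01  2.49713706e-01]
 [ 0.00000000e+00  0.00000000e+00  0.00000000e+00  1.00000000e+00]]
[[287.18345372 168.29955217]
 [329.12805041 168.82840296]]
```

View pics/w13.png

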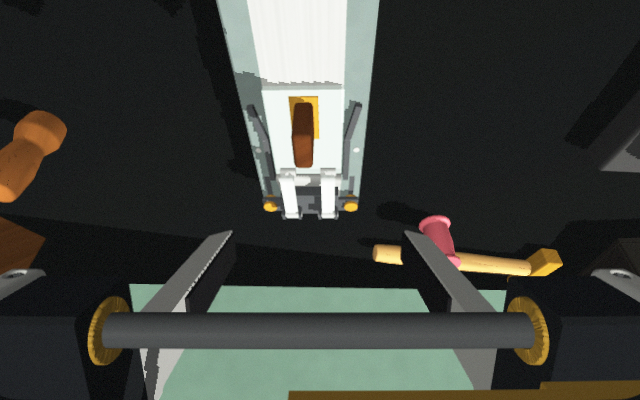

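Run:
```python
from h import *
s=load('w13')['frame']
cv2.imwrite('pics/w13c.png',cv2.resize((255*(s[145:230,255:365]/255.)**2.2).astype(np.uint8),(770,595),interpolation=cv2.INTER_CUBIC))
```

```text
(no output)
```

View pics/w13c.png

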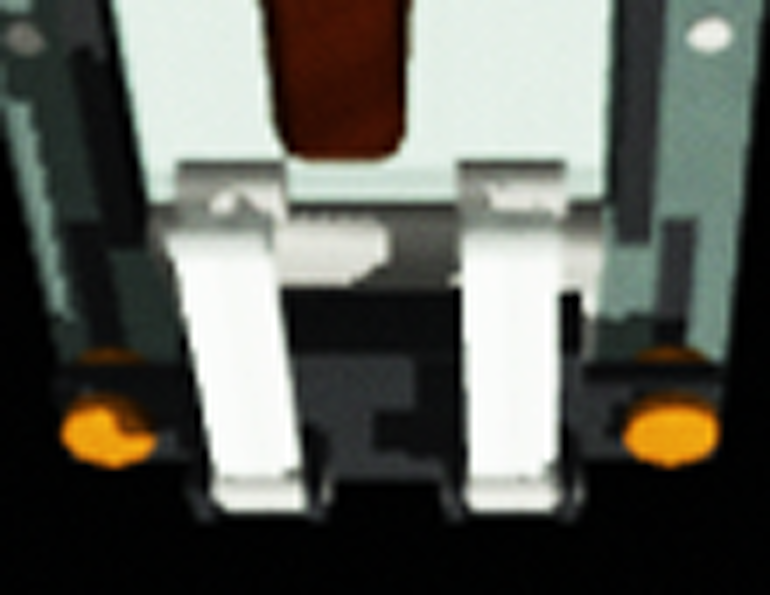

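Run:
```python
from h import *
s=load('w13')
def c(x,y): return (255+x/7-.5,145+y/7-.5)
for n,x in(('L',228),('R',512)):
    print(n,'tip@.036',onplane(s,[c(x,161)],.036)[0].round(4),'@.040',onplane(s,[c(x,161)],.04)[0].round(4),'@.045',onplane(s,[c(x,161)],.045)[0].round(4), 'leaf top edge @.044/.049',onplane(s,[c(x,230)],.044)[0].round(4),onplane(s,[c(x,230)],.049)[0].round(4))
print('bar back top',onplane(s,[c(330,208)],.041)[0].round(4),'front knob ref flare/guide end R',onplane(s,[c(630,242)],.035)[0])
w=load('w12')
def d(x,y): return (220+x*.4-.5,y*.4-.5)
print('w12 tips @.036/.041/.046',[onplane(w,[d(x,393)],z)[0].round(4).tolist() for x in(198,294) for z in(.036,.041,.046)],'bar back',onplane(w,[d(245,427)],.041)[0].round(4),'guide end',onplane(w,[d(332,452)],.035)[0])
```

```text
L tip@.036 [ 0.6371 -0.1546  0.036 ] @.040 [ 0.633 -0.154  0.04 ] @.045 [ 0.6278 -0.1533  0.045 ] leaf top edge @.044/.049 [ 0.6416 -0.1543  0.044 ] [ 0.6361 -0.1536  0.049 ]
R tip@.036 [ 0.6365 -0.1178  0.036 ] @.040 [ 0.6323 -0.1179  0.04  ] @.045 [ 0.6271 -0.118   0.045 ] leaf top edge @.044/.049 [ 0.6409 -0.1177  0.044 ] [ 0.6354 -0.1178  0.049 ]
bar back top [ 0.6404 -0.1413  0.041 ] front knob ref flare/guide end R [ 0.65290149 -0.10146988  0.035     ]
w12 tips @.036/.041/.046 [[0.6308, -0.1544, 0.036], [0.6302, -0.1541, 0.041], [0.6296, -0.1539, 0.046], [0.6299, -0.1175, 0.036], [0.6293, -0.1178, 0.041], [0.6287, -0.1181, 0.046]] bar back [ 0.6427 -0.1361  0.041 ] guide end [ 0.65271673 -0.10170778  0.035     ]
```

The oblique crop shows both noses as grey cylinders (rows 161-230), sitting over the glass in front of the bar's back face (about row 205). The two views triangulate the nose height a bit high, so I'll check that with known heights and a settled second picture.

```bash
cat >> h.py <<'E'
def tri(ss,pxs):
    A=np.zeros((3,3));b=np.zeros(3);L=[]
    for s,px in zip(ss,pxs):
        a=onplane(s,[px],.0)[0];c=onplane(s,[px],.1)[0];d=(c-a)/np.linalg.norm(c-a);M=np.eye(3)-np.outer(d,d);A+=M;b+=M@a;L.append((a,M))
    X=np.linalg.solve(A,b); return X.round(4),[round(float(np.linalg.norm(M@(X-a)))*1000,2) for a,M in L]
E
python3 - <<'E'
from h import *
print(bot.get_obs()['qvel'].round(3),bot.get_obs()['ee_pos'])
w=snap('wrist','w14')
cv2.imwrite('pics/w14c.png',cv2.resize((255*(w['frame'][75:230,240:380]/255.)**1.8).astype(np.uint8),(542,600),interpolation=cv2.INTER_CUBIC))
cv2.imwrite('pics/w12d.png',cv2.resize((255*(load('w12')['frame'][70:230,260:380]/255.)**1.8).astype(np.uint8),(450,600),interpolation=cv2.INTER_CUBIC))
E
```

```text
[ 0.001  0.008  0.006  0.01  -0.     0.002] [ 0.56799689 -0.12358897  0.16813285]
```

View pics/w14c.png

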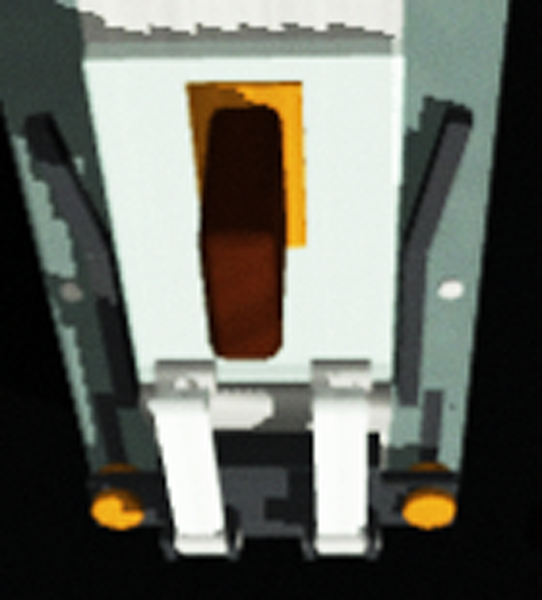

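View pics/w12d.png

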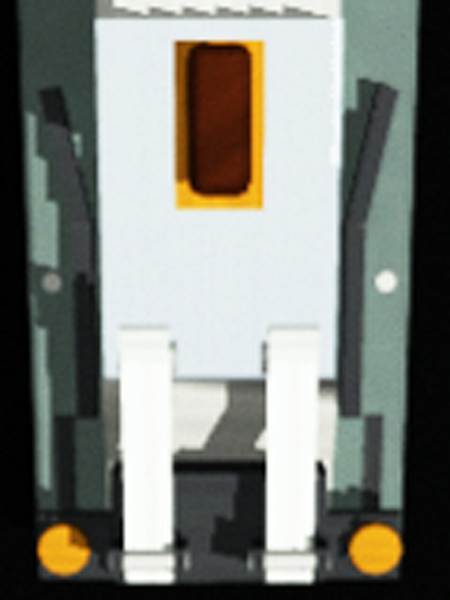

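Run:
```python
from h import *
a=load('w14');b=load('w12')
A=lambda x,y:(240+x/3.871-.5,75+y/3.871-.5); B=lambda x,y:(260+x/3.75-.5,70+y/3.75-.5)
for n,p,q in [('plateback L (z.036)',(85,58),(97,17)),('plateback R',(403,58),(343,19)),('block top front (.076)',(248,358),(220,195)),('block top back(.076)',(243,235),(220,44)),('studR',(450,290),(386,281)),('flareRtip out',(472,117),(397,90)),
 ('knobR',(430,510),(376,549)),('noseL',(185,361),(145,326)),('noseR',(341,361),(292,327)),('leafstartR',(341,398),(292,345)),('leafstartL',(182,398),(145,345)),('hingeL',(203,540),(148,556)),('hingeR',(341,540),(291,556)),('barback',(262,386),(220,378)),('bar back bottom?',(262,378),(220,376))]:
    print(n,*tri([a,b],[A(*p),B(*q)]))
```

```text
plateback L (z.036) [ 0.5561 -0.1672  0.0365] [0.05, 0.05]
plateback R [ 0.5552 -0.108   0.037 ] [0.09, 0.09]
block top front (.076) [ 0.5967 -0.1365  0.0742] [0.02, 0.02]
block top back(.076) [ 0.5652 -0.1368  0.0751] [0.53, 0.53]
studR [ 0.618  -0.0935  0.0318] [0.18, 0.18]
flareRtip out [ 0.571  -0.0934  0.0328] [0.07, 0.07]
knobR [ 0.6871 -0.0933  0.0411] [0.08, 0.08]
noseL [ 0.6297 -0.1539  0.0434] [0.62, 0.62]
noseR [ 0.629  -0.1178  0.0436] [0.1, 0.1]
leafstartR [ 0.6324 -0.118   0.0517] [0.1, 0.1]
leafstartL [ 0.6333 -0.1538  0.0515] [0.2, 0.2]
hingeL [ 0.6872 -0.1524  0.0517] [0.27, 0.27]
hingeR [ 0.6863 -0.1165  0.0518] [0.23, 0.23]
barback [ 0.6431 -0.1359  0.0386] [0.46, 0.46]
bar back bottom? [ 0.6429 -0.1359  0.0361] [0.51, 0.51]
```

Triangulation checks out on known heights: glass 36.5-37 mm against 36, block top 74-75 mm against 76. The bar's back face is at x=0.643 and both nose tips are at x=0.629, so both noses are fully behind the bar. Leaf height at the tips (51.6 mm) matches the height at the hinges (51.7 mm), so neither clip is raised to bar-top angle. I'll do a quick bystander check, then hand in.

Run:
```python
from h import *
a=load('side0')['frame'];s=snap('side','s15');b=s['frame']
cv2.imwrite('pics/c15.png',b)
d=cv2.absdiff(a,b).max(2); 
for n,(x0,y0,x1,y1) in dict(jar=(268,138,292,162),slicker=(288,160,318,184),spool=(370,162,390,190),tin=(435,300,475,350),awl=(400,340,425,400),burn=(462,262,490,300),red1=(150,182,196,216),red2=(274,218,308,264),or1=(185,205,236,242),or2=(202,146,242,172)).items(): print(n,(d[y0:y1,x0:x1]>60).sum(),end=' ')
o=bot.get_obs();print(o['time'],o['ft_force'],o['grip_width'])
```

```text
jar 399 slicker 273 spool 205 tin 0 awl 219 burn 0 red1 1 red2 0 or1 0 or2 0 21.45 [-0.86949872  0.2719552   0.09274826] 0.0941207228429197
```

View pics/c15.png

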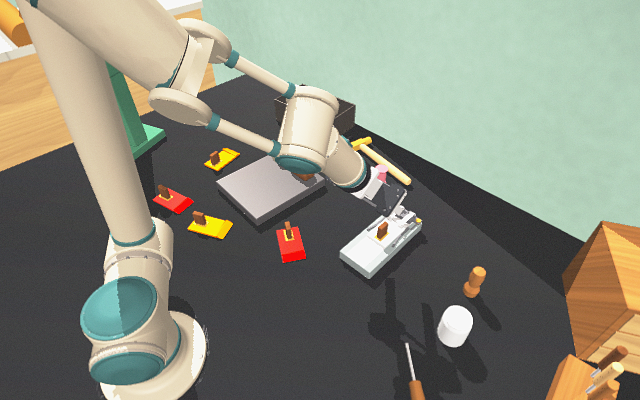

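The bystanders in view are unmoved. The jar, slicker and spool differences are the arm in front of them, and the awl's is a shadow. The plate is in the stand at about (382,232) and the gripper is clear of it.

```bash
python3 -c "
from h import *
print(bot.finish_job())"
```

```text
the job is handed in; nothing more can be done
None
```

The pale glass plate is in the marking stand with both clips down on the glass behind the wedge bar. I released it and handed the job in at about 21.5 s.

**Lifting and placing:** I picked it up by its wooden grip and laid it flat on the bare end of the bed. I then slid it in with small steps, watching the force. The highest force I read was about 11 N when setting it down and about 8 N along the slide. Forces were only read at the end of each call, so a short peak in between could have been missed.

**Final checks:**
- **Clips:** In two wrist views the bar's back face is at x ≈ 0.643 and both nose tips are at x ≈ 0.629. Both noses are therefore behind the bar, and both leaves are about level.
- **Forces and contact:** The forces returned to about zero after release, and the gripper is touching nothing.

**What disagreed or could not be checked:**
- **Nose height:** It triangulated a few millimetres higher than "resting on the glass" would suggest. I went by the nose positions and the level leaves instead.
- **Insertion depth:** The force trace puts the front edge about 27 mm past the noses, and the pictures put it 28 to 30 mm past. It may therefore be lightly at the stop, which is 28.5 mm past. It also stayed put for about 2 mm of commanded motion just after the snap, then moved on under light drag.
- **Bystanders:** The jar, slicker and spool were hidden by the arm in the last side picture. I did not recheck them, but the arm stayed well above them. The awl region differed only by what looks like the arm's shadow. The tin, burnisher and look-alike plates are unmoved.

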